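# Make up two fuse-box part kits, one locked with a retaining pin

## Task

Make up the two kits for the next assembly station. Black tray: stand the relay upright in its wider compartment and the small sleeve upright in its narrower one. White board: slip the large sleeve over the steel post until it sits on the board, lay the long arm flat along its marked bed with its hole over the board's hole, and push the retaining pin down through both holes until its head rests on the arm; leave the short arm where it lies.

Things in the scene. Friction and masses are not known exactly. Their poses are not given: they have to be found in the camera images.
- tray: Fixed black kit tray, 100 (own x) x 200 (own y) x 16 mm high, grey floor. Origin: centre of underside, on the bench. Walls 4 thick, inner floor at z=4. A 4 thick, equally high divider at own y=+20 makes two compartments, each 92 along x: the wider spans y=-96 to +18 (middle -39), the narrower y=+22 to +96 (middle +59). Own y is within 0.2 rad of world y.
- board: Fixed white board, 90 (own x) x 220 (own y) x 24 mm. Origin: centre of underside, on the bench; top z=24. Through hole dia 21 at own (0,+85). Steel post dia 12 at (0,-75), top z=42. Flat black lines mark the long arm's bed, 42 wide, y=-21 to +100. Laid right, the arm's origin is at (0,+35,24), its +x along the board's -y. Own y within 0.2 rad of world y.
- long_arm: Loose long arm: flat steel bar 120 x 32 x 8 mm, a dia 21 hole near one end, and a black grip block 30 (own x) x 22 (own y) on it, z=8 to 34. Origin: bar's underside, under the block's centre. Bar from own x=-66 to +54, hole centre at x=-50, y=0. Grip the block across its 22 (own y). 160 g. Starts flat on the bench, own x within 0.35 rad of world -y.
- short_arm: Loose short arm of the same make, not wanted, stays where it is: bar only 82 x 32 x 8 mm (own x=-49 to +33), dia 21 hole at x=-33, the same black grip block up to z=34. Origin: underside, under the block's centre. Own x within 0.35 rad of world -y.
- pin: Loose upright retaining pin: steel shank dia 12 x 28 mm, tapered foot, round black head dia 28, 26 tall. Origin: on the axis at the head's underside (head z=0 to 26, shank to -28). Starts hanging by its head in a fixed wooden stand 58 x 58 x 34 high with a dia 17 hole, head on the stand's top, 34 above the bench. 50 g. Fully home, origin is 32 above the board's underside.
- relay: Loose upright relay: black body 32 (own x) x 30 (own y) x 36 mm high, grey top panel, flat steel tab 22 wide, 4 thick at the foot reaching to own x=+31. Origin: centre of the body's underside. Grip across the 30 (own y). 50 g. Starts on the bench, own x within 0.4 rad of world +y.
- large_sleeve: Loose large aluminium sleeve standing on end on the bench: outside dia 44, bore 26, 36 mm high. Origin: centre of its underside. 120 g.
- small_sleeve: Loose small aluminium sleeve standing on end on the bench: outside dia 28, bore 14, 36 mm high. Origin: centre of its underside. 60 g.
Things that resemble listed ones, but are neither listed nor needed, are in the scene too. What is shaped like the long_arm but blue is not meant.

How it is judged:
By the outcome, as a careful person would: the job done as asked, in the order asked, and still so for the second after the job is handed in, with the robot touching nothing.
It also fails if it takes over 112 s, if anything falls off the work surface, if the arm or the gripper's body presses on something with over 40 N, if the wrist force passes 120 N, or if a joint passes its speed limit or range.

## Robot

A 7-joint arm with a two-finger parallel gripper is mounted at the origin on the work surface. World frame = base frame: x ahead of the robot, y to its left, z up, the work surface at z = 0. Lengths are in m, angles in rad, forces in N, time in s.
With the tool pointing down it reaches from about 0.4 to 0.85 m from the base axis. Payload 4.5 kg.
Tool frame: the origin (TCP) lies where the fingers leave the gripper's body, on its centre line; the fingertips stand 64 mm ahead of it and the grasp point (between the pads) lies 45 mm ahead of it; z points along the fingers, y is the line along which they close (so a half turn about z gives the same grasp; the last joint's range is limited). The gripper opens to 88 mm and grips with 3 to 60 N. Pads are 18 mm wide; open, the fingers measure 123 mm over their backs; the gripper's body (75 mm by 187 mm) begins 45 mm behind the grasp point.
Start: joints at [-1.178, 0.689, -0.195, 1.565, 0.157, 0.902, -0.215], TCP at [0.219, 0.585, 0.303] pointing down, gripper open.
Joint ranges: [-3.01, 3.01], [-0.46, 2.08], [-1.47, 1.51], [0.13, 2.56], [-1, 4.14], [0.04, 2.09], [-2.66, 2.66]. Speed limits (rad/s): [2.57, 2.57, 3.14, 3.14, 3.14, 3.14, 3.14].

## Interface

Orientations are given as a unit quaternion [x, y, z, w].
In Python, from plant import r gives the robot as it stands.
- The arm moves only by the tool play_rows, never from a script. Its arguments are lists of equal length, an entry for each row: "translation": the shift along the tool's x, y, z in m, a list of three; "delta_rot": the turn, a rotation vector about the tool's x, y, z in degrees, a list of three; "grip": the opening, from -1 (shut) to 1 (fully open). In form: {"translation": [[x, y, z], ...], "delta_rot": [[rx, ry, rz], ...], "grip": [grip, ...]}. A call has 1 to 20 rows; each row shifts and turns the commanded pose from where the row before left it, along the tool's axes as they then stand; what a row does not reach is not made up. A row lasts 1/8 s, in which the tool goes at most 62.5 mm and 10.7 degrees, less where a joint would pass 70% of its speed; a pose out of reach is approached as far as the arm can. A call with a gripper value outside its range is refused whole. The fingers move at their own pace and stop on an object; "squeeze" is the grip in N (left out, the last holds). Time passes only in rows, so rows that do not move let the fingers close. It gives the time, the measured TCP pose, the force, the opening and the grip force at its end, in the units of the state.
- r.get_state(): the state, without advancing time (a new reading comes with each control period).
- r.snapshot(name): name is "scene" or "top" or "wrist"; returns the picture (400x640x3 uint8, blue, green, red); there is no depth.
- r.get_calibration(name): a dict with "intrinsics" (3x3 intrinsics, pixels), "eye" and "rotation" of the camera in the world. Camera axes: x right, y up, looking along -z (the intrinsics and any distortion apply to the point x, -y, -z); pixel columns grow to the right and rows downward; lengths in m; the calibration is good to about 2 mm. A picture is of the moment at which its call begins: read the wrist's pose just before it. get_calibration takes no time and is no camera call; for the wrist camera it gives the pose at the moment of the call.
- r.finish_job(): hands the job in; it is judged then, once.
Trained networks look in the newest picture that a camera, given by its name, has taken for a name from the list of things; names that differ only in an ending like _2 or _b are one class to them, and where a whole thing is asked for, a point or a joint stands for the part that bears it (a point fixed in the world has none). Each returns a list of dicts, best first, with "confidence" (0 to 1); they miss things now and then, are a little off and sometimes report something else, mostly with a low value. They report only what shows in the picture. A call takes as long as a camera call. They do not tell look-alikes from the thing itself.
- r.look_for(camera, target): "point" ([x, y, z] in m, in world coordinates, good to about 4 mm: the middle of the surface that is visible of it).
- r.silhouettes(camera, target): "pixels" (400x640 bool, what is visible of it).
The state is a dict: "clock": time; "q": joint angles; "qd": joint speeds; "joint_torque": joint torques, N m; "tool_pos": TCP position; "eef_rot": TCP orientation; "contact_force": force on the tool from outside, world axes, zero at the start; "moment": the same for the moment, N m; "opening": opening from 0.0 (shut) to 1.0 (fully open); "finger_force": force on a finger pad.
Only numpy, scipy, OpenCV 4.12 (cv2) and the standard library are available. Lean on these libraries where they do the work, as an engineer would, in place of code of your own. Each camera call takes 0.05 s, during which the arm holds its last target. There are 200 camera calls.

## Working session

There is one attempt and no reset: what is moved stays moved. The work goes in short steps, Python scripts to look and compute and a tool call to move; the robot and the scene stay as the last step left them, time stands still between calls to the robot, and variables do not carry over. Pictures are saved under pics/ and viewed, at most 14 in all, crops included, and the job is handed in when it is done.

Besides the shell and the picture viewer there is one more tool, called after ">>>" as name(argument=value, ...) on one line, values as JSON. play_rows: Moves the arm, as the interface text tells. Its arguments: {"type":"object","properties":{"translation":{"type":"array","items":{"type":"array","items":{"type":"number"}}},"delta_rot":{"type":"array","items":{"type":"array","items":{"type":"number"}}},"grip":{"type":"array","items":{"type":"number"}},"squeeze":{"type":"number"}},"required":["translation","delta_rot","grip"]}

```bash
mkdir -p pics; ls; python3 - <<'E'
from plant import r
import cv2,numpy as np
s=r.get_state();print({k:np.round(v,3) for k,v in s.items()})
for n in("scene","top"):
    im=r.snapshot(n);cv2.imwrite(f"pics/{n}0.png",im)
    c=r.get_calibration(n);print(n,{k:np.round(v,3).tolist() if not isinstance(v,str) else v for k,v in c.items()})
    for t in["tray","board","long_arm","short_arm","pin","relay","large_sleeve","small_sleeve"]:
        print(t,[(round(d["confidence"],2),np.round(d["point"],3).tolist()) for d in r.look_for(n,t)])
E
```

```text
pics
{'clock': np.float64(0.0), 'q': array([-1.178,  0.69 , -0.195,  1.566,  0.157,  0.902, -0.215]), 'qd': array([-0.   , -0.001,  0.   ,  0.001,  0.   ,  0.001,  0.001]), 'joint_torque': array([-0.0000e+00, -5.2755e+01, -1.2670e+00, -1.5343e+01, -5.3000e-02,
        6.0000e-03,  0.0000e+00]), 'tool_pos': array([0.219, 0.585, 0.302]), 'eef_rot': array([ 0.178,  0.984, -0.001, -0.   ]), 'contact_force': array([ 0.55 , -0.153, -0.144]), 'moment': array([-0.04 , -0.027,  0.03 ]), 'finger_force': np.float64(0.0), 'opening': np.float64(0.998)}
scene {'intrinsics': [[378.35, 0.0, 320.876], [0.0, 378.35, 196.968], [0.0, 0.0, 1.0]], 'eye': [0.957, -0.603, 0.513], 'rotation': [0.463, 0.158, 0.285, 0.824]}
tray [(0.73, [0.488, 0.124, 0.009])]
board []
long_arm [(0.94, [0.657, 0.241, 0.014]), (0.47, [0.318, 0.289, 0.006])]
short_arm [(0.7, [0.64, -0.082, 0.009])]
pin [(0.71, [0.65, -0.239, 0.062])]
relay [(0.65, [0.473, -0.372, 0.033])]
large_sleeve [(0.76, [0.464, 0.367, 0.026])]
small_sleeve [(0.55, [0.656, 0.068, 0.027])]
top {'intrinsics': [[431.858, 0.0, 328.16], [0.0, 431.858, 198.848], [0.0, 0.0, 1.0]], 'eye': [0.304, -0.008, 1.256], 'rotation': [-0.054, 0.055, 0.713, -0.697]}
tray [(0.92, [0.494, 0.136, 0.007])]
board [(0.82, [0.512, -0.148, 0.025])]
long_arm [(0.77, [0.652, 0.246, 0.011]), (0.6, [0.315, 0.292, 0.008])]
short_arm [(0.55, [0.631, -0.071, 0.009])]
pin []
relay [(0.69, [0.464, -0.36, 0.035])]
large_sleeve [(0.59, [0.451, 0.379, 0.035])]
small_sleeve [(0.59, [0.653, 0.078, 0.041]), (0.18, [0.641, -0.236, 0.055])]
```

View pics/scene0.png

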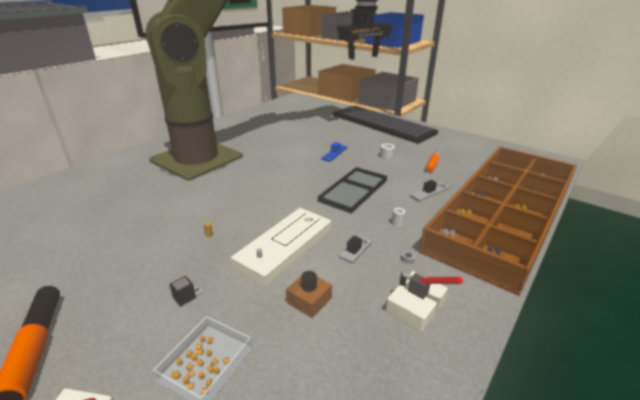

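View pics/top0.png

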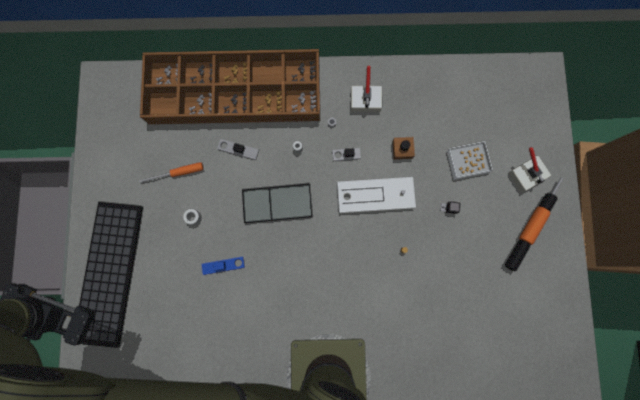

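The scene picture and the top picture agree. In the top picture:
- Long arm at (238,149), black block, hole to the left. The blue look-alike is at (223,265).
- Short arm at (347,154).
- Small sleeve at (297,147), and a small ring at (332,122) that resembles it.
- Large sleeve at (191,217).
- Relay at (452,208).
- Pin in its wooden stand at (403,147).
- Tray at (277,203), board at (376,195) with its hole on the left and its post on the right.

Next I'll survey with the wrist camera.

```bash
cat > h.py <<'E'
from plant import r
import numpy as np, cv2
from scipy.spatial.transform import Rotation as R
np.set_printoptions(suppress=True,precision=4)
def cal(n):
    c=r.get_calibration(n); return np.array(c["intrinsics"]),np.array(c["eye"]),R.from_quat(c["rotation"]).as_matrix(),c
def back(C,uv,z):            # pixels -> world points on plane z
    K,e,Rm=C[:3]; uv=np.atleast_2d(uv).astype(float)
    d=np.c_[(uv[:,0]-K[0,2])/K[0,0],-(uv[:,1]-K[1,2])/K[1,1],-np.ones(len(uv))]@Rm.T
    return e+d*((z-e[2])/d[:,2])[:,None]
def proj(C,P):
    K,e,Rm=C[:3]; p=(np.atleast_2d(P)-e)@Rm; return np.c_[K[0,2]+K[0,0]*p[:,0]/-p[:,2],K[1,2]-K[1,1]*p[:,1]/-p[:,2]]
def tri(C1,a,C2,b):          # two-view point
    A=[];B=[]
    for C,uv in((C1,a),(C2,b)):
        d=back(C,uv,0)[0]-C[1]; d/=np.linalg.norm(d); M=np.eye(3)-np.outer(d,d); A.append(M);B.append(M@C[1])
    return np.linalg.lstsq(np.vstack(A),np.hstack(B),rcond=None)[0]
def go(p,phi=None):
    """shift (tool axes AFTER the turn) and turn rz (deg) so that TCP is at p with closing line (tool y) at world angle phi (rad, mod pi)"""
    s=r.get_state(); M=R.from_quat(s["eef_rot"]).as_matrix()
    cur=np.arctan2(M[1,1],M[0,1]); d=0 if phi is None else (phi-cur+np.pi/2)%np.pi-np.pi/2
    # full levelling turn
    a=cur+d; T=np.array([[-np.sin(a),np.cos(a),0],[np.cos(a),np.sin(a),0],[0,0,-1]]) # rows x?,y,z
    y=np.array([np.cos(a),np.sin(a),0]);z=np.array([0,0,-1.]);x=np.cross(y,z);T=np.c_[x,y,z]
    rv=R.from_matrix(M.T@T).as_rotvec(degrees=True)
    print("turn deg",np.round(rv,2),"shift mm",np.round(T.T@(np.array(p)-s["tool_pos"])*1e3,1),"| pos",np.round(s["tool_pos"],4),"cur phi %.3f q7 %.2f"%(cur,s["q"][6]),"t %.2f"%s["clock"],"open %.3f"%s["opening"])
E
python3 - <<'E'
from h import *
C=cal("wrist");print(C[3].keys(),C[0]);s=r.get_state()
M=R.from_quat(s["eef_rot"]).as_matrix();print("cam in tool",M.T@(C[1]-s["tool_pos"]));print(M.T@C[2])
go([.5,.36,.30])
E
```

```text
dict_keys(['intrinsics', 'eye', 'rotation']) [[360.0896   0.     316.0237]
 [  0.     360.0896 206.1747]
 [  0.       0.       1.    ]]
cam in tool [ 0.0787  0.0004 -0.0837]
[[ 0.0011  0.9529  0.3033]
 [ 1.     -0.001  -0.0007]
 [-0.0003  0.3033 -0.9529]]
turn deg [ 0.01 -0.    0.  ] shift mm [-341.8 -112.4    2.8] | pos [0.2195 0.5852 0.3028] cur phi 1.212 q7 -0.22 t 0.90 open 1.000
```

```bash
python3 - <<'E'
from h import *
go([.53,.40,.26],0)
E
```

```text
turn deg [ 0.   -0.01 69.44] shift mm [-185.2  310.5   42.8] | pos [0.2195 0.5852 0.3028] cur phi 1.212 q7 -0.22 t 0.90 open 1.000
```

>>> play_rows(translation=[[0,0,0],[0,0,0],[0,0,0],[0,0,0],[0,0,0],[0,0,0],[0,0,0],[-23,39,5],[-23,39,5],[-23,39,5],[-23,39,5],[-23,39,5],[-23,39,5],[-23,39,5],[-24,38,8]], delta_rot=[[0,0,9.9],[0,0,9.9],[0,0,9.9],[0,0,9.9],[0,0,9.9],[0,0,9.9],[0,0,10],[0,0,0],[0,0,0],[0,0,0],[0,0,0],[0,0,0],[0,0,0],[0,0,0],[0,0,0]], grip=[1,1,1,1,1,1,1,1,1,1,1,1,1,1,1])

```text
clock: 2.78
tool_pos: [0.6481, 0.331, 0.2439]
eef_rot: [0.707, 0.707, 0.001, -0.0]
contact_force: [0.9, 0.4, 0.1]
opening: 0.997
finger_force: 0.0
```

I sent millimetres where metres are expected. The per-row limit clamped the rows, so no harm was done; from here on I use metres. Next: survey from here.

```bash
cat > survey.py <<'E'
from h import *
import sys,pickle
tag=sys.argv[1]; names=sys.argv[2].split(",")
C=cal("wrist"); im=r.snapshot("wrist"); cv2.imwrite(f"pics/{tag}.png",im); out={}
for t in names:
    L=r.silhouettes("wrist",t)
    for d in L[:2]:
        if d["confidence"]<.3: continue
        m=d["pixels"].astype(np.uint8); ys,xs=np.nonzero(m)
        (c,wh,a)=cv2.minAreaRect(np.c_[xs,ys].astype(np.float32))
        print(t,round(d["confidence"],2),"px n",len(xs),"bbox",xs.min(),xs.max(),ys.min(),ys.max(),"z0 centre",back(C,[xs.mean(),ys.mean()],0)[0][:2].round(4))
    out[t]=[(d["confidence"],d["pixels"]) for d in L]
pickle.dump((C[:3],im,out),open(f"{tag}.pkl","wb"))
E
python3 survey.py w1 long_arm,large_sleeve,small_sleeve,tray; python3 -c "
from h import *
go([.53,.16,.25],0)"
```

```text
long_arm 0.76 px n 3643 bbox 292 359 194 312 z0 centre [0.6567 0.254 ]
long_arm 0.66 px n 105 bbox 0 7 255 274 z0 centre [0.3332 0.2422]
large_sleeve 0.61 px n 3479 bbox 43 120 98 154 z0 centre [0.4391 0.3815]
small_sleeve 0.68 px n 211 bbox 311 334 389 399 z0 centre [0.6565 0.0798]
tray 0.86 px n 4396 bbox 95 227 269 399 z0 centre [0.4812 0.1595]
turn deg [-0.08 -0.06  0.05] shift mm [-172.4 -115.6   -6.6] | pos [0.6456 0.3324 0.2434] cur phi 0.001 q7 -0.48 t 3.02 open 0.998
```

View pics/w1.png

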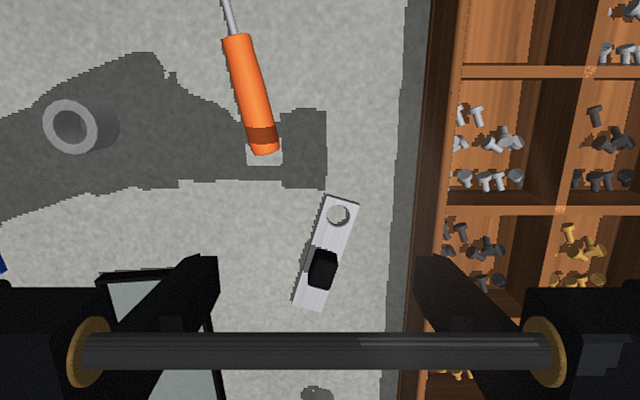

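The long arm is at (325,255): hole (338,214), block (322,268). The large sleeve's ring is at (70,127), and the fingers hide the lower part of the picture. The sweep continues towards −y.

>>> play_rows(translation=[[-0.04,-0.03,-0.003],[-0.04,-0.03,-0.003],[-0.04,-0.03,0],[-0.04,-0.025,0],[0,0,0]], delta_rot=[[0,0,0],[0,0,0],[0,0,0],[0,0,0],[0,0,0]], grip=[1,1,1,1,1])

```text
clock: 3.65
tool_pos: [0.5284, 0.1699, 0.2506]
eef_rot: [0.707, 0.707, -0.001, -0.0]
contact_force: [0.5, 0.8, 0.5]
opening: 1.001
finger_force: 0.0
```

```bash
python3 survey.py w2 long_arm,small_sleeve,tray,large_sleeve; python3 -c "
from h import *
go([.53,.0,.25],0)"
```

```text
long_arm 0.8 px n 6035 bbox 422 515 0 152 z0 centre [0.6603 0.2596]
long_arm 0.7 px n 4992 bbox 10 102 0 108 z0 centre [0.308 0.286]
tray 0.81 px n 22067 bbox 207 335 99 310 z0 centre [0.4888 0.1468]
large_sleeve 0.69 px n 22404 bbox 206 336 98 310 z0 centre [0.4887 0.1467]
turn deg [ 0.07 -0.11  0.23] shift mm [-174.1   -1.7   -0.1] | pos [0.5317 0.1741 0.2499] cur phi 0.004 q7 -0.34 t 3.90 open 1.001
```

>>> play_rows(translation=[[-0.05,0,0],[-0.05,0,0],[-0.05,0,0],[-0.04,0,0],[0,0,0]], delta_rot=[[0,0,0],[0,0,0],[0,0,0],[0,0,0],[0,0,0]], grip=[1,1,1,1,1])

```text
clock: 4.53
tool_pos: [0.5321, -0.0215, 0.2497]
eef_rot: [0.709, 0.705, -0.0, 0.001]
contact_force: [0.5, 0.4, 0.5]
opening: 1.002
finger_force: 0.0
```

```bash
python3 survey.py w3 small_sleeve,tray,board,short_arm; python3 -c "
from h import *
go([.53,-.17,.25],0)"
```

```text
small_sleeve 0.85 px n 1519 bbox 444 493 44 81 z0 centre [0.665 0.08 ]
tray 0.61 px n 1517 bbox 444 493 45 82 z0 centre [0.6647 0.0796]
tray 0.56 px n 13933 bbox 200 334 0 116 z0 centre [0.4925 0.0872]
board 0.64 px n 15216 bbox 233 340 195 399 z0 centre [ 0.5046 -0.1328]
short_arm 0.8 px n 2512 bbox 403 441 182 265 z0 centre [ 0.6364 -0.0665]
turn deg [ 0.01 -0.07  0.23] shift mm [-153.9   -1.9   -0.4] | pos [ 0.5319 -0.0161  0.2496] cur phi 0.004 q7 -0.04 t 4.78 open 1.001
```

>>> play_rows(translation=[[-0.05,0,0],[-0.05,0,0],[-0.05,0,0],[-0.02,0,0],[0,0,0]], delta_rot=[[0,0,0],[0,0,0],[0,0,0],[0,0,0],[0,0,0]], grip=[1,1,1,1,1])

```text
clock: 5.4
tool_pos: [0.5318, -0.1882, 0.2496]
eef_rot: [0.707, 0.707, 0.0, -0.0]
contact_force: [0.1, 0.7, -0.2]
opening: 1.001
finger_force: 0.0
```

```bash
python3 survey.py w4 board,short_arm,pin,relay; python3 -c "
from h import *
go([.53,-.30,.25],0)"
```

```text
board 0.89 px n 27283 bbox 219 343 0 260 z0 centre [ 0.505  -0.1385]
short_arm 0.67 px n 3669 bbox 418 466 0 90 z0 centre [ 0.6378 -0.0724]
pin 0.55 px n 1121 bbox 429 470 226 264 z0 centre [ 0.6665 -0.2547]
relay 0.89 px n 514 bbox 235 268 316 377 z0 centre [ 0.4645 -0.3726]
turn deg [-0.   -0.08  0.25] shift mm [-114.2   -2.1   -0.3] | pos [ 0.5321 -0.1858  0.2497] cur phi 0.004 q7 0.23 t 5.65 open 1.002
```

>>> play_rows(translation=[[-0.05,0,0],[-0.05,0,0],[-0.03,0,0],[0,0,0]], delta_rot=[[0,0,0],[0,0,0],[0,0,0],[0,0,0]], grip=[1,1,1,1])

```text
clock: 6.15
tool_pos: [0.5313, -0.3202, 0.2496]
eef_rot: [0.708, 0.706, -0.001, 0.0]
contact_force: [-1.0, 0.5, -0.1]
opening: 1.003
finger_force: 0.0
```

```bash
python3 survey.py w5 board,pin,relay; python3 -c "
from h import *
go([.53,-.30,.25],0)
a=[cv2.imread(f'pics/w{i}.png')[:290] for i in (2,3,4,5)]
cv2.imwrite('pics/m.png',cv2.resize(np.vstack([np.hstack(a[:2]),np.hstack(a[2:])]),(800,362),interpolation=cv2.INTER_AREA))"
```

```text
board 0.66 px n 13031 bbox 226 347 0 116 z0 centre [ 0.5085 -0.2119]
pin 0.63 px n 1615 bbox 446 495 61 101 z0 centre [ 0.6665 -0.2327]
pin 0.5 px n 1881 bbox 226 265 198 259 z0 centre [ 0.4623 -0.3729]
relay 0.56 px n 1921 bbox 226 265 197 259 z0 centre [ 0.4624 -0.3718]
turn deg [-0.   -0.11  0.24] shift mm [15.6 -2.5 -0.4] | pos [ 0.5325 -0.3156  0.2496] cur phi 0.004 q7 0.42 t 6.35 open 0.995
```

View pics/m.png

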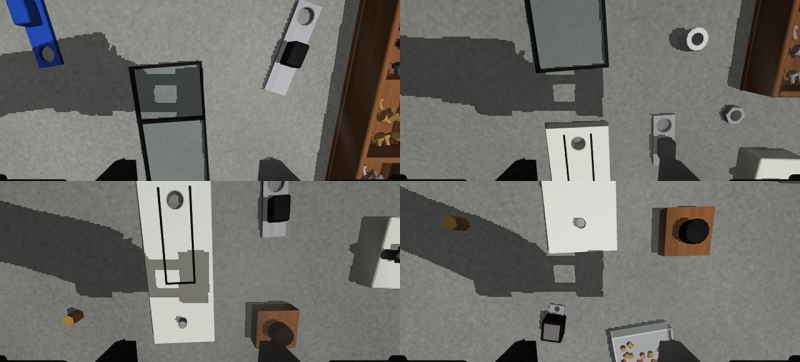

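The mosaic shows:
- **Top left:** the long arm (290,45) and the tray (167,120).
- **Top right:** the small sleeve (697,38). The dark nut at (733,113) is only a look-alike.
- **Bottom left:** the board with its hole (175,200) and post (182,322).
- **Bottom right:** the pin in its stand (692,230), and the relay (553,325) with its tab towards +y.

Next I'll fit models to the silhouettes over several views.

```bash
cat > fit.py <<'E'
from h import *
import pickle
from scipy.optimize import minimize
def box(x0,x1,y0,y1,z0,z1): return np.array([[x,y,z] for x in(x0,x1) for y in(y0,y1) for z in(z0,z1)])/1e3
def cyl(rad,z0,z1,cx=0,cy=0):
    t=np.linspace(0,2*np.pi,40); return np.vstack([np.c_[cx+rad*np.cos(t),cy+rad*np.sin(t),0*t+z] for z in(z0,z1)])/1e3
MOD=dict(tray=[box(-50,50,-100,100,0,16)],board=[box(-45,45,-110,110,0,24),cyl(6,24,42,0,-75)],
 long_arm=[box(-66,54,-16,16,0,8),box(-15,15,-11,11,8,34)],short_arm=[box(-49,33,-16,16,0,8),box(-15,15,-11,11,8,34)],
 pin=[cyl(14,0,26)],relay=[box(-16,16,-15,15,0,36),box(0,31,-11,11,0,4)],large_sleeve=[cyl(22,0,36)],small_sleeve=[cyl(14,0,36)])
S=4
def render(C,parts,p,roi):
    x0,y0,x1,y1=roi; m=np.zeros(((y1-y0)*S,(x1-x0)*S),np.uint8); c,s=np.cos(p[3]),np.sin(p[3])
    for P in parts:
        W=P@np.array([[c,s,0],[-s,c,0],[0,0,1]])+p[:3]
        q=(proj(C,W)-[x0,y0]+.5)*S-.5
        cv2.fillConvexPoly(m,cv2.convexHull(np.round(q*16).astype(np.int32)),1,shift=4)
    return m
def fit(name,views,p0,free=(0,1,3),valid=None):
    """views: list of (C,mask,isWrist)"""
    D=[]
    for C,m,w in views:
        ys,xs=np.nonzero(m); roi=[max(xs.min()-25,0),max(ys.min()-25,0),min(xs.max()+25,640),min(ys.max()+25,400)]
        V=np.ones((400,640),np.uint8)
        if w: V[250:,:]=0; V[250:325,228:405]=1
        f=lambda a:np.kron(a[roi[1]:roi[3],roi[0]:roi[2]].astype(np.uint8),np.ones((S,S),np.uint8))
        D.append((C,roi,f(m),f(V)))
    free=list(free); p0=np.array(p0,float)
    def cost(v,each=False):
        p=p0.copy(); p[free]=v; o=[]
        for C,roi,m,V in D:
            a=render(C,MOD[name],p,roi); o.append(1-((a&m&V).sum()+1)/(((a|m)&V).sum()+1))
        return o if each else np.mean(o)
    st=np.array([.006,.006,.006,.08])[free]; v=p0[free]
    for _ in range(3):
        sx=np.vstack([v]+[v+st*e for e in np.eye(len(free))]); v=minimize(cost,v,method="Nelder-Mead",options=dict(initial_simplex=sx,xatol=1e-4,fatol=1e-5,maxiter=250)).x; st=-st*.6
    p=p0.copy();p[free]=v; return p,cost(v,True)
E
cat > f1.py <<'E'
from fit import *
ext={}
for cam in("top","scene"):
    r.snapshot(cam);C=cal(cam)[:3]
    for t in MOD: ext[cam,t]=(C,[(d["confidence"],d["pixels"]) for d in r.silhouettes(cam,t)],False)
pickle.dump(ext,open("ext.pkl","wb"))
W={}
for w in"w1 w2 w3 w4 w5".split():
    C,im,o=pickle.load(open(w+".pkl","rb"))
    for t,L in o.items(): W[w,t]=(C,L,True)
h=np.pi/2
P0=dict(tray=[.487,.14,0,0],board=[.505,-.145,0,0],long_arm=[.655,.245,0,-h-.25],short_arm=[.635,-.07,0,-h],pin=[.65,-.24,.034,0],relay=[.462,-.37,0,h],large_sleeve=[.455,.375,0,0],small_sleeve=[.655,.075,0,0])
use=dict(tray="w2 w3",board="w3 w4 w5",long_arm="w1 w2",short_arm="w4",pin="w5 w4",relay="w5",large_sleeve="w1",small_sleeve="w3")
for t in MOD:
    vs=[]
    for k,src in [(w,W[w,t]) for w in use[t].split()]+[(c,ext[c,t]) for c in("top","scene")]:
        C,L,w=src; best=None
        for cf,m in L:   # pick the mask nearest the expected place
            ys,xs=np.nonzero(m)
            if len(xs)<15: continue
            d=np.linalg.norm(back(C,[xs.mean(),ys.mean()],.01)[0,:2]-P0[t][:2])
            if d<.07 and (best is None or d<best[0]): best=(d,m)
        if best: vs.append((k,(C,best[1],w)))
    rot=[] if t in("pin","large_sleeve","small_sleeve") else [3]
    wv=[v for k,v in vs if k[0]=="w"]
    p,c=fit(t,wv,P0[t],[0,1]+rot); print(t,"wrist",p.round(4),np.round(c,3))
    p2,c=fit(t,[v for k,v in vs],p,[0,1,2]+rot); print("    all, z free",p2.round(4),[k for k,_ in vs],np.round(c,3))
E
python3 f1.py
```

```text
tray wrist [0.4912 0.1401 0.     0.0724] [0.015 0.01 ]
    all, z free [0.4911 0.1401 0.0021 0.0762] ['w2', 'w3', 'top', 'scene'] [0.02  0.01  0.037 0.046]
board wrist [ 0.5077 -0.1489  0.      0.0445] [0.026 0.025 0.012]
    all, z free [ 0.5077 -0.1489  0.0017  0.0445] ['w3', 'w4', 'w5', 'top', 'scene'] [0.026 0.026 0.011 0.051 0.061]
long_arm wrist [ 0.655   0.2513  0.     -1.8642] [0.109 0.099]
    all, z free [ 0.6544  0.2515  0.0021 -1.8631] ['w1', 'w2', 'top', 'scene'] [0.11  0.096 0.145 0.108]
short_arm wrist [ 0.6351 -0.0739  0.     -1.5031] [0.101]
    all, z free [ 0.6334 -0.0759  0.0028 -1.485 ] ['w4', 'top', 'scene'] [0.149 0.231 0.11 ]
pin wrist [ 0.6465 -0.2346  0.034   0.    ] [0.073 0.072]
    all, z free [ 0.645  -0.2347  0.0371  0.    ] ['w5', 'w4', 'top', 'scene'] [0.088 0.079 0.128 0.128]
relay wrist [ 0.4657 -0.3693  0.      1.4177] [0.058]
    all, z free [ 0.4656 -0.3691  0.0006  1.4269] ['w5', 'top', 'scene'] [0.063 0.437 0.094]
large_sleeve wrist [0.4533 0.383  0.     0.    ] [0.063]
    all, z free [0.4529 0.3823 0.0008 0.    ] ['w1', 'top', 'scene'] [0.076 0.267 0.174]
small_sleeve wrist [0.6556 0.0781 0.     0.    ] [0.087]
    all, z free [0.6537 0.0775 0.0028 0.    ] ['w3', 'scene'] [0.11  0.086]
```

```bash
cat > ov.py <<'E'
from fit import *
def ov(w,name,p,c=None,z=4,hw=(66,48)):
    C,im,_=pickle.load(open(w+".pkl","rb")); x,y=proj(C,np.array(p[:3]))[0] if c is None else c
    x0=int(np.clip(x-hw[0],0,640-2*hw[0]));y0=int(np.clip(y-hw[1],0,400-2*hw[1]))
    a=cv2.resize(im[y0:y0+2*hw[1],x0:x0+2*hw[0]],None,fx=z,fy=z)
    cs,s=np.cos(p[3]),np.sin(p[3])
    for P in MOD[name]:
        q=proj(C,P@np.array([[cs,s,0],[-s,cs,0],[0,0,1]])+p[:3]); q=((q-[x0,y0]+.5)*z-.5)
        cv2.polylines(a,[cv2.convexHull(q.round().astype(np.int32))],True,(0,0,255),1)
    return a
E
python3 - <<'E'
from ov import *
A=[ov("w2","long_arm",[.655,.2513,0,-1.8642],z=3),ov("w3","small_sleeve",[.6556,.0781,0,0],z=3),ov("w5","relay",[.4657,-.3693,0,1.42],z=3),ov("w5","pin",[.6465,-.2346,.034,0],z=3)]
cv2.imwrite("pics/ov.png",np.vstack([np.hstack(A[:2]),np.hstack(A[2:])]))
go([.4657,-.3693,.12],-.15)
E
```

```text
turn deg [-0.   -0.    8.63] shift mm [-60.3 -57.7 129.7] | pos [ 0.5317 -0.3183  0.2497] cur phi 0.001 q7 0.42 t 7.25 open 0.999
```

View pics/ov.png

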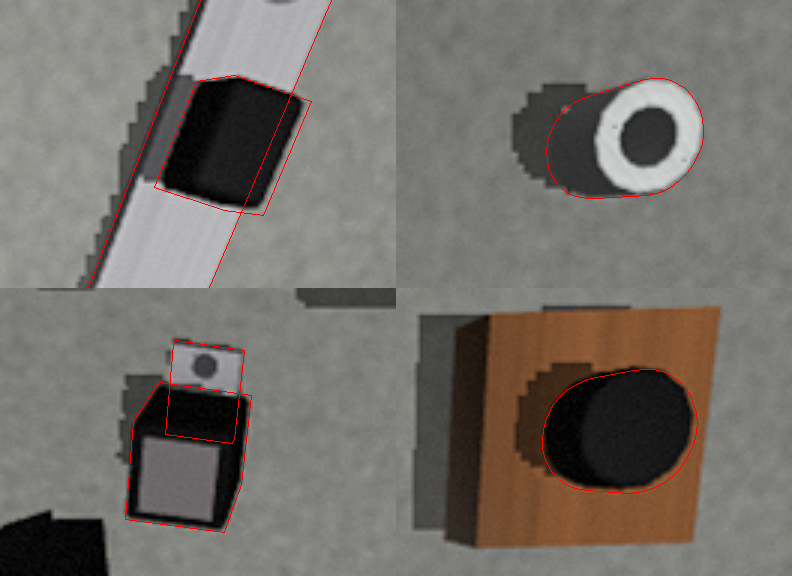

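The red outlines fit each thing within about a millimetre:
- **Long arm:** steel bar with a black block. It is neither the blue one nor the short one, which measures 82 mm.
- **Small sleeve:** the 28 mm ring at (650,135) in the crop. The nut is a different, low thing.
- **Relay and pin:** both fit as well.

The fitted heights agree with the text within 3 mm. Next: pick the relay.

>>> play_rows(translation=[[0,0,0],[-0.02,-0.019,0.043],[-0.02,-0.019,0.043],[-0.02,-0.02,0.044],[0,0,0.025],[0,0,0.024],[0,0,0],[0,0,0],[0,0,0],[0,0,0],[0,0,0],[0,0,0],[0,0,0]], delta_rot=[[0,0,8.6],[0,0,0],[0,0,0],[0,0,0],[0,0,0],[0,0,0],[0,0,0],[0,0,0],[0,0,0],[0,0,0],[0,0,0],[0,0,0],[0,0,0]], grip=[1,1,1,1,1,1,1,1,-1,-1,-1,-1,-1], squeeze=20)

```text
clock: 8.88
tool_pos: [0.4655, -0.369, 0.0707]
eef_rot: [0.758, 0.652, 0.0, -0.0]
contact_force: [0.1, 0.2, 0.4]
opening: 0.456
finger_force: 0.0
```

```bash
python3 - <<'E'
from h import *
c=np.array([.4912,.1401]);y=.074
def tr(o,u,yaw): return np.array(o)+[u[0]*np.cos(yaw)-u[1]*np.sin(yaw),u[0]*np.sin(yaw)+u[1]*np.cos(yaw)]
q=tr(c,[0,-.045],y);print(q)
go([*q,.13],y); print(r.get_state()["finger_force"],r.get_state()["contact_force"])
print("sm",tr(c,[0,.059],y)); b=[.5077,-.1489]
for n,u in(("post",[0,-.075]),("arm",[0,.035]),("hole",[0,.085])): print(n,tr(b,u,.0445))
E
```

```text
[0.4945 0.0952]
turn deg [  0.    -0.   -12.79] shift mm [460.8  63.3 -59.3] | pos [ 0.4655 -0.369   0.0707] cur phi -0.149 q7 0.41 t 8.88 open 0.456
0.0 [0.0711 0.1585 0.4072]
sm [0.4868 0.1989]
post [ 0.511  -0.2238]
arm [ 0.5061 -0.1139]
hole [ 0.5039 -0.064 ]
```

>>> play_rows(translation=[[0,0,0],[0,0,0],[0,0,0],[0,0,0],[0,0,-0.03],[0,0,-0.03],[0,0,-0.02],[0,0,0]], delta_rot=[[0,0,0],[0,0,0],[0,0,0],[0,0,0],[0,0,0],[0,0,0],[0,0,-6.4],[0,0,-6.4]], grip=[-1,-1,-1,-1,-1,-1,-1,-1])

```text
clock: 9.88
tool_pos: [0.4662, -0.3696, 0.1525]
eef_rot: [0.679, 0.734, 0.0, 0.002]
contact_force: [-0.0, -1.1, 0.1]
opening: 0.34
finger_force: 20.0
```

```bash
python3 - <<'E'
from h import *
go([.4945,.0952,.15],.074); print(r.get_state()["finger_force"])
E
```

```text
turn deg [0.13 0.13 0.21] shift mm [461.4  62.6   2.5] | pos [ 0.4662 -0.3696  0.1525] cur phi 0.078 q7 0.56 t 9.88 open 0.340
19.99995483085513
```

>>> play_rows(translation=[[0.046,0.006,0],[0.046,0.006,0],[0.046,0.006,0],[0.046,0.006,0],[0.046,0.006,0],[0.046,0.006,0],[0.046,0.006,0],[0.046,0.006,0],[0.046,0.007,0],[0.047,0.007,0],[0,0,0.02],[0,0,0.02],[0,0,0.02],[0,0,0],[0,0,0]], delta_rot=[[0,0,0],[0,0,0],[0,0,0],[0,0,0],[0,0,0],[0,0,0],[0,0,0],[0,0,0],[0,0,0],[0,0,0],[0,0,0],[0,0,0],[0,0,0],[0,0,0],[0,0,0]], grip=[-1,-1,-1,-1,-1,-1,-1,-1,-1,-1,-1,-1,-1,-1,-1])

```text
clock: 11.75
tool_pos: [0.4934, 0.0953, 0.0912]
eef_rot: [0.68, 0.733, 0.0, 0.0]
contact_force: [0.3, -0.4, -0.3]
opening: 0.342
finger_force: 20.0
```

```bash
python3 - <<'E'
from h import *
go([.4945,.0952,.075],.074); print(r.get_state()["finger_force"])
E
```

```text
turn deg [ 0.03 -0.01 -0.  ] shift mm [-0.2  1.1 16.2] | pos [0.4934 0.0953 0.0912] cur phi 0.074 q7 -0.06 t 11.75 open 0.342
19.99994411598891
```

>>> play_rows(translation=[[0,0.001,0.016],[0,0,0],[0,0,0],[0,0,0],[0,0,0],[0,0,-0.04],[0,0,-0.05],[0,0,0]], delta_rot=[[0,0,0],[0,0,0],[0,0,0],[0,0,0],[0,0,0],[0,0,0],[0,0,0],[0,0,0]], grip=[-1,-1,0.1,0.1,0.1,0.1,0.1,0.1])

```text
clock: 12.75
tool_pos: [0.4958, 0.0956, 0.1676]
eef_rot: [0.681, 0.733, 0.003, 0.002]
contact_force: [0.0, 0.2, -0.2]
opening: 0.552
finger_force: 0.0
```

```bash
python3 - <<'E'
from h import *
import pickle
cs=cal("scene"); print("scene bottom corner z0",back(cs,[[424,250],[521,286]],0))
for w in("w1","w2","w3"):
    C=pickle.load(open(w+".pkl","rb"))[0]; print(w,C[1])
im=[pickle.load(open(w+".pkl","rb"))[1] for w in("w2","w3")]
s=r.snapshot("scene")
a=cv2.resize(s[220:300,340:540],None,fx=3,fy=3); b=np.hstack([im[0][:200,500:640],im[1][:200,430:640]])
b=cv2.resize(b,(600,343)); cv2.imwrite("pics/bin.png",np.vstack([a,b])); go([.6556,.0781,.12],np.pi/2)
E
```

```text
scene bottom corner z0 [[0.7458 0.0257 0.    ]
 [0.9351 0.0404 0.    ]]
w1 [0.6481 0.41   0.3277]
w2 [0.5288 0.2491 0.3341]
w3 [0.5326 0.0577 0.3332]
turn deg [  0.18   0.11 -85.75] shift mm [-160.7  -17.5   46. ] | pos [0.4949 0.0956 0.166 ] cur phi 0.074 q7 -0.06 t 12.80 open 0.551
```

View pics/bin.png

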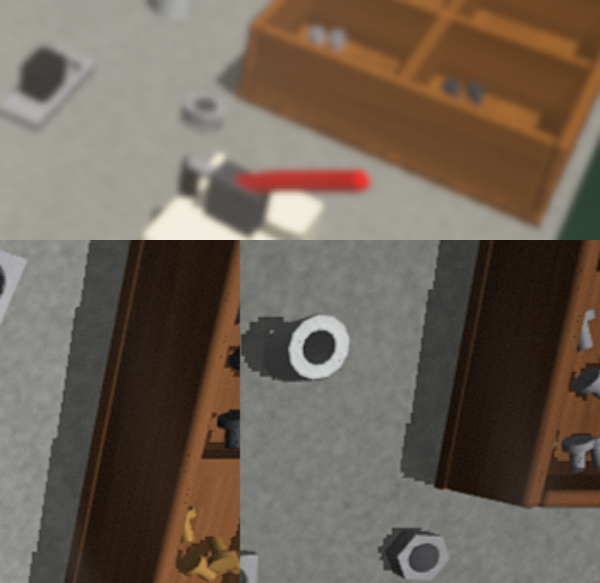

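```bash
python3 - <<'E'
from h import *
import pickle
cs=cal("scene");C3,C2=[pickle.load(open(w+".pkl","rb"))[0] for w in("w3","w2")]
print("bottom",tri(cs,[420,251.5],C3,[546.7,143]),"top",tri(cs,[425.5,229.5],C3,[599,154.6]))
print(back(C2,[[540,198],[576,0]],0))
go([.6556,.0781,.12],.074)
E
```

```text
bottom [0.7428 0.0118 0.0034] top [0.7462 0.0111 0.0624]
[[0.7443 0.151  0.    ]
 [0.7416 0.3206 0.    ]]
turn deg [ 0.19 -0.04  0.01] shift mm [-29.3 159.   46. ] | pos [0.4949 0.0956 0.166 ] cur phi 0.074 q7 -0.06 t 12.80 open 0.551
```

The bin's front wall is at x≈0.743 and its top at z≈0.06. With a 28 mm grasp height the gripper body clears it by more than 10 mm. Next: pick the small sleeve.

>>> play_rows(translation=[[-0.007,0.04,0],[-0.007,0.04,0],[-0.007,0.04,0.02],[-0.008,0.039,0.026],[0,0,0.02],[0,0,0.02],[0,0,0.007],[0,0,0],[0,0,0]], delta_rot=[[0,0,0],[0,0,0],[0,0,0],[0,0,0],[0,0,0],[0,0,0],[0,0,0],[0,0,0],[0,0,0]], grip=[0.1,0.1,0.1,0.1,0.1,0.1,0.1,0.1,0.1])

```text
clock: 13.92
tool_pos: [0.6552, 0.0785, 0.0727]
eef_rot: [0.68, 0.733, 0.001, 0.0]
contact_force: [-0.6, -0.5, 0.6]
opening: 0.551
finger_force: 0.0
```

```bash
python3 - <<'E'
from h import *
go([.6556,.0781,.073],.074);print(r.get_state()["contact_force"])
E
```

```text
turn deg [ 0.08 -0.01  0.01] shift mm [-0.4  0.4 -0.3] | pos [0.6552 0.0785 0.0727] cur phi 0.074 q7 -0.01 t 13.93 open 0.551
[-0.6337 -0.4592  0.5618]
```

>>> play_rows(translation=[[0,0,0],[0,0,0],[0,0,0],[0,0,0],[0,0,0],[0,0,-0.04],[0,0,-0.04],[0.0265,-0.032,0],[0.0265,-0.032,0],[0.0265,-0.032,0],[0.0265,-0.032,0],[0.0265,-0.031,0],[0,0,0.03],[0,0,0.03],[0,0,0],[0,0,0]], delta_rot=[[0,0,0],[0,0,0],[0,0,0],[0,0,0],[0,0,0],[0,0,0],[0,0,0],[0,0,0],[0,0,0],[0,0,0],[0,0,0],[0,0,0],[0,0,0],[0,0,0],[0,0,0],[0,0,0]], grip=[-1,-1,-1,-1,-1,-1,-1,-1,-1,-1,-1,-1,-1,-1,-1,-1])

```text
clock: 15.92
tool_pos: [0.4869, 0.1985, 0.0922]
eef_rot: [0.681, 0.733, 0.0, 0.0]
contact_force: [0.2, 0.1, 0.5]
opening: 0.311
finger_force: 20.0
```

```bash
python3 - <<'E'
from h import *
go([.4868,.1989,.077],.074);print(r.get_state()["finger_force"])
E
```

```text
turn deg [ 0.03 -0.   -0.02] shift mm [ 0.4 -0.  15.2] | pos [0.4869 0.1985 0.0922] cur phi 0.074 q7 -0.20 t 15.93 open 0.311
19.99986282986356
```

>>> play_rows(translation=[[0,0,0.015],[0,0,0],[0,0,0],[0,0,0],[0,0,0],[0,0,-0.04],[0,0,-0.04],[0,0,0]], delta_rot=[[0,0,0],[0,0,0],[0,0,0],[0,0,0],[0,0,0],[0,0,0],[0,0,0],[0,0,0]], grip=[-1,-1,0.1,0.1,0.1,0.1,0.5,1])

```text
clock: 16.92
tool_pos: [0.4879, 0.1991, 0.1592]
eef_rot: [0.68, 0.733, 0.002, 0.001]
contact_force: [0.8, -0.7, -0.6]
opening: 0.755
finger_force: 0.0
```

```bash
python3 - <<'E'
from h import *
go([.4533,.383,.13],.074)
E
```

```text
turn deg [ 0.29 -0.1  -0.  ] shift mm [185.9 -20.9  29.2] | pos [0.4879 0.1991 0.1592] cur phi 0.074 q7 -0.21 t 16.93 open 0.755
```

>>> play_rows(translation=[[0.0465,-0.005,0.007],[0.0465,-0.005,0.007],[0.0465,-0.005,0.007],[0.0465,-0.005,0.007],[0,0,0.02],[0,0,0.02],[0,0,0.02],[0,0,0],[0,0,0]], delta_rot=[[0,0,0],[0,0,0],[0,0,0],[0,0,0],[0,0,0],[0,0,0],[0,0,0],[0,0,0],[0,0,0]], grip=[1,1,1,1,1,1,1,1,1])

```text
clock: 18.05
tool_pos: [0.4533, 0.3819, 0.0689]
eef_rot: [0.681, 0.732, -0.0, 0.0]
contact_force: [-0.5, 0.3, 0.5]
opening: 1.0
finger_force: 0.0
```

```bash
python3 - <<'E'
from h import *
go([.4533,.383,.071],.074)
s=r.snapshot("top"); cv2.imwrite("pics/t2.png",cv2.resize(s[170:240,230:330],(500,350)))
E
```

```text
turn deg [ 0.01  0.01 -0.07] shift mm [ 1.1  0.1 -2.1] | pos [0.4533 0.3819 0.0689] cur phi 0.073 q7 -0.43 t 18.05 open 1.000
```

View pics/t2.png

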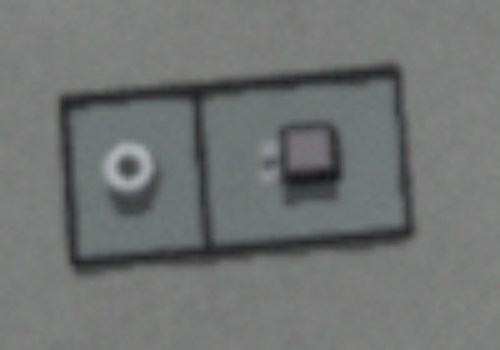

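Both tray parts stand upright: the small sleeve in the narrow compartment at (128,168), the relay in the wide one at (310,155). Next: the large sleeve.

>>> play_rows(translation=[[0,0,0],[0,0,0],[0,0,0],[0,0,0],[0,0,0],[0,0,0],[0,0,-0.045],[0,0,-0.045],[0,0,0]], delta_rot=[[0,0,0],[0,0,0],[0,0,0],[0,0,0],[0,0,0],[0,0,0],[0,0,0],[0,0,0],[0,0,0]], grip=[-1,-1,-1,-1,-1,-1,-1,-1,-1], squeeze=25)

```text
clock: 19.23
tool_pos: [0.4544, 0.3837, 0.1617]
eef_rot: [0.68, 0.733, 0.003, 0.0]
contact_force: [0.4, 0.1, -1.6]
opening: 0.493
finger_force: 25.0
```

>>> play_rows(translation=[[-0.0465,0.001,0],[-0.0465,0.001,0],[-0.0465,0.001,0],[-0.0465,0.001,0],[-0.0465,0.001,0],[-0.0465,0.001,0],[-0.0465,0.001,0],[-0.0465,0.001,0],[-0.0465,0.001,0],[-0.0465,0.001,0],[-0.0465,0.001,0],[-0.0465,0.001,0],[-0.0465,0.001,0],[0,0,0],[0,0,0],[0,0,0]], delta_rot=[[0,0,0],[0,0,0],[0,0,0],[0,0,0],[0,0,0],[0,0,0],[0,0,0],[0,0,0],[0,0,0],[0,0,0],[0,0,0],[0,0,0],[0,0,0],[0,0,0],[0,0,0],[0,0,0]], grip=[-1,-1,-1,-1,-1,-1,-1,-1,-1,-1,-1,-1,-1,-1,-1,-1])

```text
clock: 21.22
tool_pos: [0.5104, -0.2172, 0.1581]
eef_rot: [0.679, 0.734, 0.0, -0.001]
contact_force: [-0.1, 0.2, -1.0]
opening: 0.496
finger_force: 25.0
```

```bash
python3 - <<'E'
from fit import *
go([.511,-.2238,.094],.074);print(r.get_state()["finger_force"])
# refine post xy from w4,w5: bright/dark post top by overlay
A=[]
for w in("w4","w5"):
    C,im,_=pickle.load(open(w+".pkl","rb")); x,y=proj(C,[.511,-.2238,.042])[0]; x0,y0=int(x-30),int(y-25); a=cv2.resize(im[y0:y0+50,x0:x0+60],None,fx=6,fy=6)
    t=np.linspace(0,6.3,30); q=proj(C,np.c_[.511+.006*np.cos(t),-.2238+.006*np.sin(t),0*t+.042]); cv2.polylines(a,[(((q-[x0,y0]+.5)*6)-.5).astype(np.int32)],True,(0,0,255),1); A.append(a)
C,im,_=pickle.load(open("w4.pkl","rb")); x,y=proj(C,[.5039,-.064,.024])[0]; x0,y0=int(x-30),max(int(y-25),0); a=cv2.resize(im[y0:y0+50,x0:x0+60],None,fx=6,fy=6)
q=proj(C,np.c_[.5039+.0105*np.cos(t),-.064+.0105*np.sin(t),0*t+.024]); cv2.polylines(a,[(((q-[x0,y0]+.5)*6)-.5).astype(np.int32)],True,(0,0,255),1); A.append(a)
A.append(cv2.resize(r.snapshot("scene")[190:290,200:320],(360,300)))
cv2.imwrite("pics/post.png",np.vstack([np.hstack(A[:2]),np.hstack(A[2:])]))
E
```

```text
turn deg [-0.06 -0.11  0.15] shift mm [-6.6  0.2 64.1] | pos [ 0.5104 -0.2172  0.1581] cur phi 0.077 q7 0.35 t 21.23 open 0.496
25.000058409932535
```

View pics/post.png

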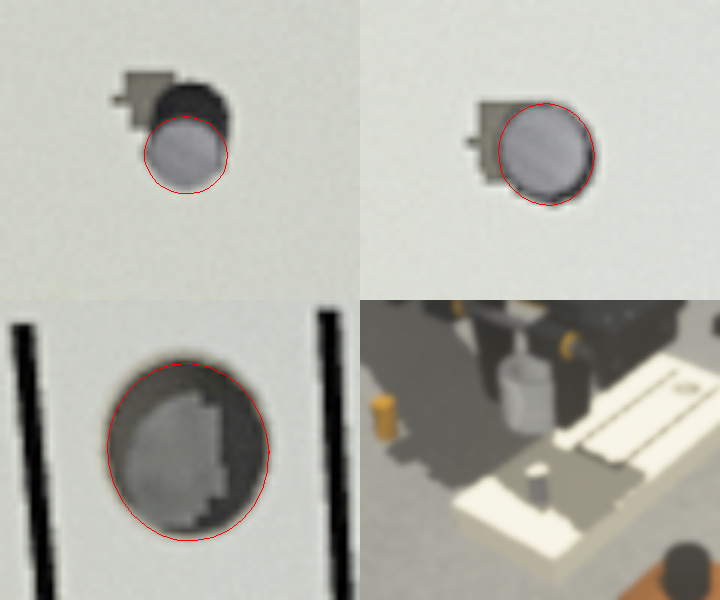

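The post and the hole lie within 1 mm of the computed circles, and the sleeve hangs upright over the board. Lowering it now.

>>> play_rows(translation=[[-0.0065,0,0],[0,0,0],[0,0,0.02],[0,0,0.02],[0,0,0.015],[0,0,0.006],[0,0,0],[0,0,0]], delta_rot=[[0,0,0],[0,0,0],[0,0,0],[0,0,0],[0,0,0],[0,0,0],[0,0,0],[0,0,0]], grip=[-1,-1,-1,-1,-1,-1,-1,-1])

```text
clock: 22.28
tool_pos: [0.5113, -0.2259, 0.0982]
eef_rot: [0.68, 0.733, 0.0, 0.0]
contact_force: [0.3, 0.3, -2.0]
opening: 0.495
finger_force: 25.0
```

```bash
python3 - <<'E'
from h import *
go([.511,-.2238,.0935],.074);print(r.get_state()["finger_force"],r.get_state()["contact_force"])
E
```

```text
turn deg [0.05 0.02 0.  ] shift mm [ 2.1 -0.2  4.7] | pos [ 0.5113 -0.2259  0.0982] cur phi 0.074 q7 0.35 t 22.27 open 0.495
24.99999726176611 [ 0.3097  0.2726 -2.0232]
```

>>> play_rows(translation=[[0.002,0,0.002],[0,0,0.0025],[0,0,0],[0,0,0],[0,0,0],[0,0,0],[0,0,0],[0,0,-0.03],[0,0,-0.04],[0,0,0]], delta_rot=[[0,0,0],[0,0,0],[0,0,0],[0,0,0],[0,0,0],[0,0,0],[0,0,0],[0,0,0],[0,0,0],[0,0,0]], grip=[-1,-1,-1,0.6,0.6,0.6,0.6,0.6,0.6,0.6])

```text
clock: 23.52
tool_pos: [0.5123, -0.2244, 0.1658]
eef_rot: [0.681, 0.733, 0.001, 0.003]
contact_force: [0.4, -0.5, -0.8]
opening: 0.801
finger_force: 0.0
```

```bash
python3 - <<'E'
from h import *
go([.655,.2513,.15],-1.864+np.pi/2)
s=r.snapshot("scene"); cv2.imwrite("pics/s3.png",cv2.resize(s[190:290,200:340],(560,400)))
E
```

```text
turn deg [ 0.31  0.07 21.03] shift mm [496.7  -0.9  15.8] | pos [ 0.5123 -0.2244  0.1658] cur phi 0.074 q7 0.36 t 23.52 open 0.801
```

View pics/s3.png

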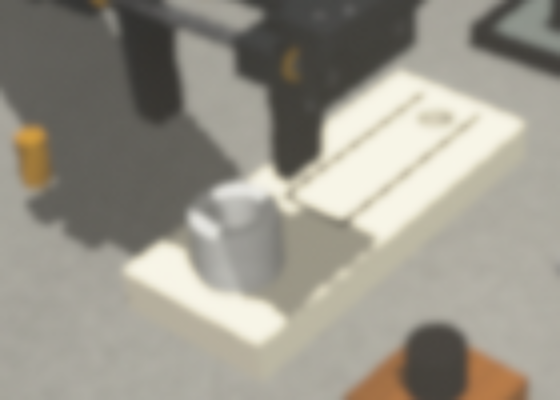

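The large sleeve sits on the board around the post at (237,240). Next: go to the long arm.

>>> play_rows(translation=[[0,0,0],[0,0,0],[0.0497,0,0.001],[0.0497,0,0.001],[0.0497,0,0.001],[0.0497,0,0.001],[0.0497,0,0.001],[0.0497,0,0.001],[0.0497,0,0.001],[0.0497,0,0.002],[0.0497,0,0.002],[0.0497,0,0.002],[0,0,0.03],[0,0,0.02],[0,0,0],[0,0,0]], delta_rot=[[0,0,10.5],[0,0,10.5],[0,0,0],[0,0,0],[0,0,0],[0,0,0],[0,0,0],[0,0,0],[0,0,0],[0,0,0],[0,0,0],[0,0,0],[0,0,0],[0,0,0],[0,0,0],[0,0,0]], grip=[0.6,0.6,0.6,0.6,0.6,0.6,0.6,0.6,0.6,0.3,0.3,0.3,0.3,0.3,0.3,0.3])

```text
clock: 25.58
tool_pos: [0.6546, 0.2511, 0.1007]
eef_rot: [0.803, 0.596, 0.0, 0.0]
contact_force: [1.2, -0.3, 0.1]
opening: 0.653
finger_force: 0.0
```

```bash
python3 - <<'E'
from h import *
go([.655,.2513,.072],-1.864+np.pi/2)
E
```

```text
turn deg [ 0.04  0.01 -0.04] shift mm [ 0.3  0.3 28.7] | pos [0.6546 0.2511 0.1007] cur phi -0.294 q7 -0.50 t 25.57 open 0.653
```

>>> play_rows(translation=[[0,0,0.015],[0,0,0.0135],[0,0,0],[0,0,0],[0,0,0],[0,0,0],[0,0,0],[0,0,0],[0,0,0],[0,0,-0.02],[0,0,-0.04],[0,0,-0.03],[0,0,0]], delta_rot=[[0,0,0],[0,0,0],[0,0,0],[0,0,0],[0,0,0],[0,0,0],[0,0,0],[0,0,0],[0,0,0],[0,0,0],[0,0,0],[0,0,0],[0,0,0]], grip=[0.3,0.3,0.3,0.3,-1,-1,-1,-1,-1,-1,-1,-1,-1], squeeze=40)

```text
clock: 27.2
tool_pos: [0.6559, 0.2526, 0.1653]
eef_rot: [0.803, 0.597, 0.003, 0.001]
contact_force: [-0.1, 0.0, -1.7]
opening: 0.246
finger_force: 40.5
```

```bash
python3 - <<'E'
from h import *
print(r.get_state()["finger_force"])
go([.5061,-.1139,.162],.0445)
E
```

```text
40.53619634360075
turn deg [  0.32  -0.16 -19.31] shift mm [-359.5 -165.9    3.3] | pos [0.6559 0.2526 0.1653] cur phi -0.293 q7 -0.51 t 27.20 open 0.246
```

>>> play_rows(translation=[[0,0,0],[0,0,0],[-0.045,-0.0207,0],[-0.045,-0.0207,0],[-0.045,-0.0207,0],[-0.045,-0.0207,0],[-0.045,-0.0207,0],[-0.045,-0.0207,0],[-0.045,-0.0207,0],[-0.045,-0.0207,0],[0,0,0],[0,0,0],[0,0,0]], delta_rot=[[0,0,-9.65],[0,0,-9.65],[0,0,0],[0,0,0],[0,0,0],[0,0,0],[0,0,0],[0,0,0],[0,0,0],[0,0,0],[0,0,0],[0,0,0],[0,0,0]], grip=[-1,-1,-1,-1,-1,-1,-1,-1,-1,-1,-1,-1,-1])

```text
clock: 28.82
tool_pos: [0.5052, -0.113, 0.1614]
eef_rot: [0.69, 0.724, 0.001, -0.0]
contact_force: [0.5, -0.4, -1.5]
opening: 0.245
finger_force: 40.5
```

```bash
python3 - <<'E'
from h import *
C=cal("wrist");im=r.snapshot("wrist");go([.5061,-.1139,.0965],.0445)
s=r.get_state();zt=s["tool_pos"][2]-.072+.008
d=R.from_euler("z",.0445).apply([0,.05,0]); hp=np.array([*(s["tool_pos"]+d)[:2],zt])
t=np.linspace(0,6.3,40); q=proj(C,np.c_[hp[0]+.0105*np.cos(t),hp[1]+.0105*np.sin(t),0*t+zt]); c=q.mean(0);print(c)
x0,y0=int(c[0]-80),int(c[1]-60); z=5
a=cv2.resize(im[y0:y0+120,x0:x0+160],None,fx=z,fy=z)
cv2.polylines(a,[((q-[x0,y0]+.5)*z-.5).astype(np.int32)],True,(0,0,255),1)
h=np.array([.5039,-.064,.024]); q=proj(C,h+np.c_[.0105*np.cos(t),.0105*np.sin(t),0*t]);cv2.polylines(a,[((q-[x0,y0]+.5)*z-.5).astype(np.int32)],True,(255,0,0),1)
cv2.imwrite("pics/arm.png",a)
E
```

```text
turn deg [ 0.01 -0.06  0.16] shift mm [-0.9  0.8 65. ] | pos [ 0.5052 -0.1131  0.1615] cur phi 0.047 q7 0.21 t 28.88 open 0.245
[316.2858 165.309 ]
```

View pics/arm.png

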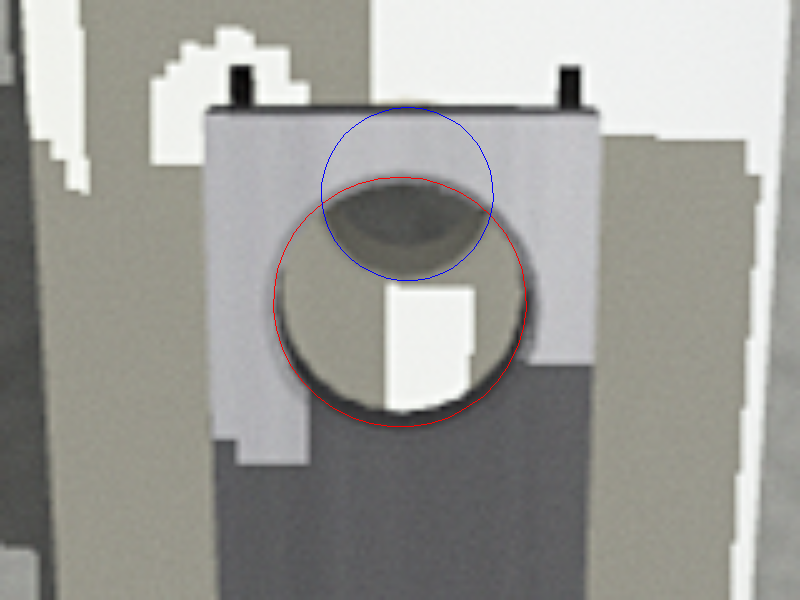

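The gripped arm's hole matches the predicted circle within 0.5 mm. The board's hole will be straight below it after a 1 mm shift. Lowering now.

>>> play_rows(translation=[[-0.001,0.0005,0.02],[0,0,0.02],[0,0,0.015],[0,0,0.006],[0,0,0],[0,0,0]], delta_rot=[[0,0,0],[0,0,0],[0,0,0],[0,0,0],[0,0,0],[0,0,0]], grip=[-1,-1,-1,-1,-1,-1])

```text
clock: 29.62
tool_pos: [0.5055, -0.1159, 0.1012]
eef_rot: [0.691, 0.723, 0.0, 0.0]
contact_force: [0.4, 0.2, -2.7]
opening: 0.249
finger_force: 40.5
```

```bash
python3 - <<'E'
from h import *
print(r.get_state()["contact_force"])
go([.5061,-.1139,.0962],.0445)
E
```

```text
[ 0.3529  0.198  -2.7283]
turn deg [ 0.05  0.01 -0.01] shift mm [1.9 0.7 5. ] | pos [ 0.5055 -0.1159  0.1012] cur phi 0.044 q7 0.21 t 29.62 open 0.249
```

>>> play_rows(translation=[[0.002,0.0006,0],[0,0,0.003],[0,0,0.0018],[0,0,0],[0,0,0],[0,0,0]], delta_rot=[[0,0,0],[0,0,0],[0,0,0],[0,0,0],[0,0,0],[0,0,0]], grip=[-1,-1,-1,-1,-1,-1])

```text
clock: 30.38
tool_pos: [0.5058, -0.1137, 0.0965]
eef_rot: [0.691, 0.723, 0.0, 0.0]
contact_force: [-0.9, 0.5, 6.0]
opening: 0.247
finger_force: 41.4
```

```bash
python3 - <<'E'
from h import *
print(r.get_state()["contact_force"])
go([.5061,-.1139,.0962],.0445)
E
```

```text
[-0.9225  0.4662  5.9767]
turn deg [ 0.02 -0.01 -0.01] shift mm [-0.2  0.3  0.3] | pos [ 0.5058 -0.1137  0.0965] cur phi 0.044 q7 0.21 t 30.38 open 0.247
```

>>> play_rows(translation=[[0,0,0],[0,0,0],[0,0,0],[0,0,0],[0,0,-0.03],[0,0,-0.04],[0,0,-0.02],[0,0,0],[0,0,0]], delta_rot=[[0,0,0],[0,0,0],[0,0,0],[0,0,0],[0,0,0],[0,0,0],[0,0,0],[0,0,0],[0,0,0]], grip=[0,0,0,0,0,0,0,0,0])

```text
clock: 31.5
tool_pos: [0.5051, -0.1136, 0.1851]
eef_rot: [0.691, 0.723, -0.0, -0.001]
contact_force: [-0.5, -0.3, 0.3]
opening: 0.501
finger_force: 0.0
```

```bash
python3 - <<'E'
from h import *
C=cal("wrist");im=r.snapshot("wrist");go([.6465,-.2346,.185],.0445)
t=np.linspace(0,6.3,40); f=lambda z:proj(C,np.array([.5039,-.064,z])+np.c_[.0105*np.cos(t),.0105*np.sin(t),0*t])
c=f(.032).mean(0);x0,y0=int(c[0]-70),int(c[1]-55); z=5
a=cv2.resize(im[y0:y0+110,x0:x0+140],None,fx=z,fy=z)
for zz,col in((.032,(0,0,255)),(.024,(255,0,0))): cv2.polylines(a,[((f(zz)-[x0,y0]+.5)*z-.5).astype(np.int32)],True,col,1)
cv2.imwrite("pics/hole.png",a)
E
```

```text
turn deg [-0.12 -0.03 -0.01] shift mm [-127.1  135.9   -0.1] | pos [ 0.5051 -0.1137  0.1849] cur phi 0.044 q7 0.21 t 31.55 open 0.499
```

View pics/hole.png

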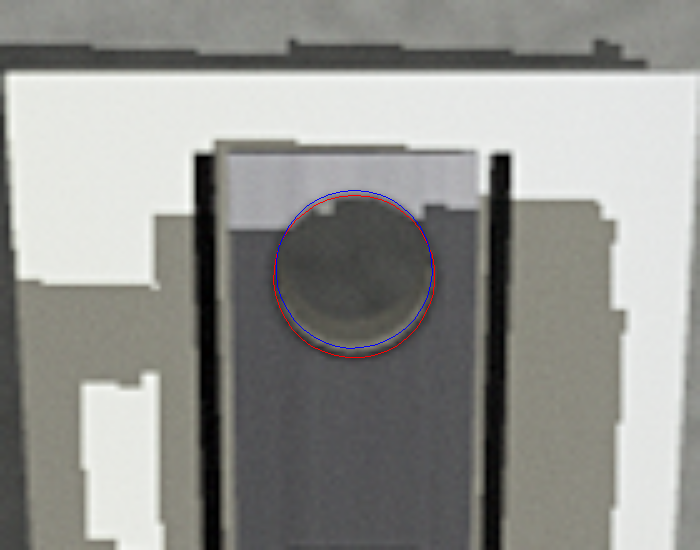

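The arm lies in its bed between the lines and its hole is over the board's hole. The lighter crescent is the wall inside the board's hole. Next: fetch the pin.

>>> play_rows(translation=[[-0.0254,0.0272,0],[-0.0254,0.0272,0],[-0.0254,0.0272,0],[-0.0254,0.0272,0],[-0.0254,0.0272,0],[0,0,0.03],[0,0,0.02],[0,0,0.01],[0,0,0],[0,0,0]], delta_rot=[[0,0,0],[0,0,0],[0,0,0],[0,0,0],[0,0,0],[0,0,0],[0,0,0],[0,0,0],[0,0,0],[0,0,0]], grip=[0,0,0,0,0,0,0,0,0,0])

```text
clock: 32.8
tool_pos: [0.6477, -0.2346, 0.1268]
eef_rot: [0.691, 0.723, 0.0, 0.001]
contact_force: [-0.3, 0.5, -0.5]
opening: 0.502
finger_force: 0.0
```

```bash
python3 - <<'E'
from h import *
go([.6465,-.2346,.102],.0445)
E
```

```text
turn deg [0.08 0.02 0.  ] shift mm [ 0.1 -1.2 24.8] | pos [ 0.6477 -0.2346  0.1268] cur phi 0.045 q7 0.33 t 32.80 open 0.502
```

>>> play_rows(translation=[[0,-0.001,0.015],[0,0,0.01],[0,0,0],[0,0,0],[0,0,0],[0,0,0],[0,0,0],[0,0,0],[0,0,-0.02],[0,0,-0.04],[0,0,-0.02],[0,0,0]], delta_rot=[[0,0,0],[0,0,0],[0,0,0],[0,0,0],[0,0,0],[0,0,0],[0,0,0],[0,0,0],[0,0,0],[0,0,0],[0,0,0],[0,0,0]], grip=[0,0,0,0,-1,-1,-1,-1,-1,-1,-1,-1], squeeze=20)

```text
clock: 34.3
tool_pos: [0.6472, -0.235, 0.1831]
eef_rot: [0.691, 0.723, 0.001, 0.002]
contact_force: [0.5, -0.1, -0.3]
opening: 0.31
finger_force: 20.0
```

```bash
python3 - <<'E'
from h import *
print(r.get_state()["finger_force"])
go([.5039,-.064,.182],.0445)
E
```

```text
19.99999833293259
turn deg [ 0.22  0.08 -0.01] shift mm [ 177.2 -135.6    1.1] | pos [ 0.6472 -0.235   0.1831] cur phi 0.044 q7 0.33 t 34.30 open 0.310
```

>>> play_rows(translation=[[0.0354,-0.0271,0],[0.0354,-0.0271,0],[0.0354,-0.0271,0],[0.0354,-0.0271,0],[0.0354,-0.0271,0],[0,0,0],[0,0,0],[0,0,0]], delta_rot=[[0,0,0],[0,0,0],[0,0,0],[0,0,0],[0,0,0],[0,0,0],[0,0,0],[0,0,0]], grip=[-1,-1,-1,-1,-1,-1,-1,-1])

```text
clock: 35.3
tool_pos: [0.5037, -0.065, 0.1806]
eef_rot: [0.692, 0.722, -0.0, 0.0]
contact_force: [-0.4, -0.0, -0.5]
opening: 0.315
finger_force: 20.0
```

```bash
python3 - <<'E'
from fit import *
C=cal("wrist");im=r.snapshot("wrist");go([.5039,-.064,.100],.0445)
s=r.get_state();g=s["tool_pos"]-[0,0,.045]; z=4
x0,y0=220,180; a=cv2.resize(im[y0:y0+150,x0:x0+190],None,fx=z,fy=z); a=cv2.convertScaleAbs(a,alpha=1.5,beta=20)
def draw(P,c): cv2.polylines(a,[((cv2.convexHull(proj(C,P).astype(np.float32))[:,0]-[x0,y0]+.5)*z-.5).astype(np.int32)],True,c,1)
draw(cyl(14,-22,4)+g,(0,0,255)); draw(cyl(6,-50,-22)+g,(0,255,0)); draw(cyl(10.5,32,32)+[.5039,-.064,0],(255,0,0))
cv2.imwrite("pics/pin.png",a)
E
```

```text
turn deg [ 0.04  0.03 -0.11] shift mm [ 1.   0.3 80.7] | pos [ 0.5036 -0.065   0.1807] cur phi 0.043 q7 0.13 t 35.35 open 0.313
```

View pics/pin.png

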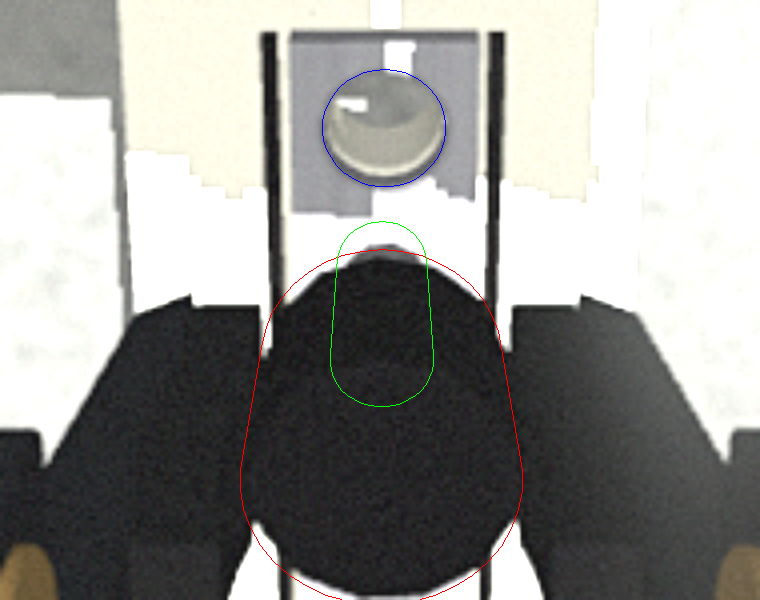

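The arm's hole still sits on the blue circle. The pin is upright and centred within 1 mm. Lowering in stages.

>>> play_rows(translation=[[0.002,0,0],[0,0,0.02],[0,0,0.02],[0,0,0.006],[0,0,0],[0,0,0]], delta_rot=[[0,0,0],[0,0,0],[0,0,0],[0,0,0],[0,0,0],[0,0,0]], grip=[-1,-1,-1,-1,-1,-1])

```text
clock: 36.1
tool_pos: [0.5033, -0.062, 0.1355]
eef_rot: [0.691, 0.723, 0.0, 0.0]
contact_force: [0.5, 0.5, -0.3]
opening: 0.309
finger_force: 20.0
```

```bash
python3 - <<'E'
from h import *
go([.5039,-.0635,.100],.0445)
E
```

```text
turn deg [ 0.07  0.01 -0.02] shift mm [-1.6  0.5 35.5] | pos [ 0.5033 -0.062   0.1355] cur phi 0.044 q7 0.13 t 36.10 open 0.309
```

>>> play_rows(translation=[[-0.0015,0.0005,0],[0,0,0.008],[0,0,0.008],[0,0,0.008],[0,0,0.007],[0,0,0],[0,0,0]], delta_rot=[[0,0,0],[0,0,0],[0,0,0],[0,0,0],[0,0,0],[0,0,0],[0,0,0]], grip=[-1,-1,-1,-1,-1,-1,-1])

```text
clock: 36.98
tool_pos: [0.5035, -0.0633, 0.1039]
eef_rot: [0.691, 0.723, 0.0, 0.0]
contact_force: [0.1, -0.6, -1.4]
opening: 0.31
finger_force: 20.0
```

```bash
python3 - <<'E'
from h import *
print(r.get_state()["contact_force"])
go([.5039,-.0635,.100],.0445)
E
```

```text
[ 0.0629 -0.6042 -1.4048]
turn deg [ 0. -0. -0.] shift mm [-0.2  0.4  3.9] | pos [ 0.5035 -0.0633  0.1039] cur phi 0.044 q7 0.13 t 36.98 open 0.310
```

Free of contact so far. Press the last 4 to 5 mm gently until the force rises.

>>> play_rows(translation=[[0,0,0.002],[0,0,0.0015],[0,0,0.001],[0,0,0],[0,0,0]], delta_rot=[[0,0,0],[0,0,0],[0,0,0],[0,0,0],[0,0,0]], grip=[-1,-1,-1,-1,-1])

```text
clock: 37.6
tool_pos: [0.5035, -0.0633, 0.0994]
eef_rot: [0.691, 0.723, 0.0, 0.0]
contact_force: [-0.0, -0.6, -0.1]
opening: 0.309
finger_force: 20.0
```

>>> play_rows(translation=[[0,0,0.001],[0,0,0],[0,0,0]], delta_rot=[[0,0,0],[0,0,0],[0,0,0]], grip=[-1,-1,-1])

```text
clock: 37.98
tool_pos: [0.5035, -0.0633, 0.0991]
eef_rot: [0.691, 0.723, 0.0, 0.0]
contact_force: [-0.7, 0.3, 6.6]
opening: 0.314
finger_force: 20.0
```

The head rests on the arm (6.6 N). Release, retreat and check.

>>> play_rows(translation=[[0,0,0],[0,0,0],[0,0,0],[0,0,0],[0,0,-0.03],[0,0,-0.05],[0,0,-0.05],[0.03,0,-0.03],[0.04,0,0],[0.03,0,0],[0,0,0],[0,0,0],[0,0,0]], delta_rot=[[0,0,0],[0,0,0],[0,0,0],[0,0,0],[0,0,0],[0,0,0],[0,0,0],[0,0,0],[0,0,0],[0,0,0],[0,0,0],[0,0,0],[0,0,0]], grip=[0,0,0,0,0,0,0,0,0,0,0,0,0])

```text
clock: 39.6
tool_pos: [0.499, 0.0349, 0.2583]
eef_rot: [0.692, 0.722, -0.0, 0.0]
contact_force: [-0.3, 0.0, 0.1]
opening: 0.5
finger_force: 0.0
```

```bash
python3 - <<'E'
from fit import *
C=cal("wrist");im=r.snapshot("wrist"); s=r.snapshot("scene"); z=3
p=proj(C,[.506,-.114,.03])[0]; x0,y0=int(p[0]-60),int(np.clip(p[1]-100,0,200)); a=cv2.resize(im[y0:y0+200,x0:x0+133],None,fx=z,fy=z)
def draw(P,c): cv2.polylines(a,[((cv2.convexHull(proj(C,P).astype(np.float32))[:,0]-[x0,y0]+.5)*z-.5).astype(np.int32)],True,c,1)
draw(cyl(14,32,58)+[.5039,-.064,0],(0,0,255)); draw(cyl(22,24,60)+[.511,-.2238,0],(0,255,0))
b=cv2.resize(s[130:290,220:480][:, :],(400,246)); b=np.vstack([b,np.zeros((354,400,3),np.uint8)])
b[250:600]=cv2.resize(s[200:270,235:315],(400,350))
cv2.imwrite("pics/end.png",np.hstack([a,b])); print(r.get_state()["clock"],r.get_state()["tool_pos"])
E
```

```text
39.7 [0.499  0.0353 0.2584]
```

View pics/end.png

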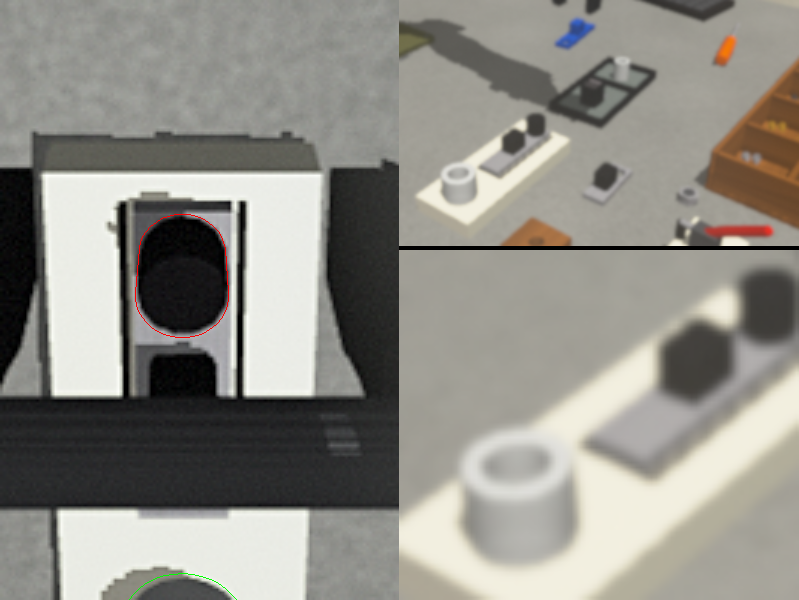

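The pin's head fits the fully-home outline at (182,275). The arm lies in its bed, the sleeve is on the board, the tray holds both its parts, and the short arm is untouched. Handing in.

```bash
python3 -c "
from plant import r
print(r.finish_job())"
```

```text
the job is handed in; nothing more can be done
None
```

Both kits were made up in the order asked and handed in at about 40 s; the last pictures showed every part in place and the short arm untouched, but no verdict came back from the hand-in.

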